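# Tip a light-shield panel out of its dock and lean it on the stand

## Robot

A 6-joint arm with a two-finger parallel gripper is mounted at the origin on the work surface. World frame = base frame: x ahead of the robot, y to its left, z up, the work surface at z = 0. Lengths are in mm, angles in rad, forces in N, time in s.
With the tool pointing down it reaches from about 300 to 775 mm from the base axis. Payload 14.6 kg.
Tool frame: the origin (TCP) lies at the very end of the fingers, on their centre line; the grasp point (between the pads) lies 19 mm behind it; z points along the fingers, y is the line along which they close (so a half turn about z gives the same grasp; the last joint's range is limited). The gripper opens to 94 mm and grips with 3 to 60 N. Pads are 16 mm wide; open, the fingers measure 119 mm over their backs; the gripper's body (75 mm by 177 mm) begins 78 mm behind the grasp point.
Start: joints at [1.252, 0.3, 1.521, -0, 1.321, -0.067], TCP at [137.029, 532.646, 205.446] pointing down, gripper open.
Joint ranges: [-3.03, 3.03], [-0.79, 2.21], [0.23, 2.52], [-1.04, 4.18], [0, 3.07], [-2.55, 2.55]. Speed limits (rad/s): [2.22, 2.22, 2.57, 3.14, 3.14, 3.14].

## Interface

Orientations are given as [roll, pitch, yaw] about the fixed x, y, z axes, in that order (R = Rz(yaw) Ry(pitch) Rx(roll)).
In Python, from cell import manip, eyes, ticket gives the robot as it stands. The module is installed in compiled form; this text tells all that it offers.
- The arm moves only by the tool arm_command, never from a script. Its argument "plan" is a list of rows, each a list of 5 numbers: the opening, from -1 (shut) to 1 (fully open), then the shift along the tool's x, y, z in m, then the turn about the tool's z in rad. In form: [[jaw, dx, dy, dz, roll], ...]. A call has 1 to 20 rows; each row shifts and turns the commanded pose from where the row before left it, along the tool's axes as they then stand; what a row does not reach is not made up. A row lasts 1/8 s, in which the tool goes at most 62.5 mm and 10.7 degrees, less where a joint would pass 70% of its speed; a pose out of reach is approached as far as the arm can. A call is refused whole if a number of a shift passes 0.0625 or a number of a turn 0.188, either way. A call with a gripper value outside its range is refused whole. The fingers move at their own pace and stop on an object; "newtons" is the grip in N (left out, the last holds). Time passes only in rows, so rows that do not move let the fingers close. It gives the time, the measured TCP pose, the force, the opening and the grip force at its end, in the units of the state.
- manip.read_state(): the state, without advancing time (a new reading comes with each control period).
- eyes.camera(name): name is "scene" or "top" or "wrist"; returns a dict with "img" (480x640x3 uint8, blue, green, red), "z_map" (480x640 float32, mm along the optical axis (not along the pixel's ray), 0 where there is no reading), "fx", "fy", "cx", "cy" (pixels), "dist" ([k1, k2, p1, p2, k3] as OpenCV has them; the pictures are not rectified), "eye" and "orientation" of the camera in the world. Camera axes: x right, y down, z forward; pixel columns grow to the right and rows downward; lengths in mm; the calibration is good to about 2 mm. A picture is of the moment at which its call begins.
- ticket.sign_off(): hands the job in; it is judged then, once.
The state is a dict: "clock": time; "joints": joint angles; "qd": joint speeds; "effort": joint torques, N m; "eef_pos": TCP position; "eef_rot": TCP orientation; "wrist_force": force on the tool from outside, world axes, zero at the start; "moment": the same for the moment, N m; "finger_gap": finger opening in mm; "finger_force": force on a finger pad.
Only numpy, scipy, OpenCV 4.12 (cv2) and the standard library are available. Lean on these libraries where they do the work, as an engineer would, in place of code of your own. Each camera call takes 0.05 s, during which the arm holds its last target. There are 200 camera calls.

## Task

Two amber light-shield panels lie flush in their grey docks. Take the black canister off the longer panel and stand it upright in the middle of the rubber mat; then press that panel's other end down, at the cut-down end wall of its dock, until it tips up fully, lift the panel out by its raised end, and lean it lengthwise in the stand: one short end on the base behind the lip, square to and centred on the upright, sloping back against the upright's top edge. Do not let the canister fall over, and leave everything else where it is.

Things in the scene. Friction and masses are not known exactly. Their poses are not given: they have to be found in the camera images.
- dock_long: Grey fixed dock, a box 136 (x) x 72 (y) x 42 mm tall, holding the longer panel with the canister on it. Origin: centre of its underside, z up. The panel lies flush with the wall tops (its top at z = 42 mm), 4 mm from the 7 mm thick long walls, its centre at about x = 0, on a rocking rest whose axle crosses the dock at x = -12 mm, z = 34 mm. The end wall at -x is cut down to 20 mm.
- press_point (a point): Point of the longer panel's dock at the top of the panel as it lies flat (42 mm above the bench), on the dock's middle line, 40 mm from the dock's centre on the hollow side (-x, by the cut-down end wall): press here, and the -x end goes down into the hollow and the +x end rises. It takes up to about 18 mm of travel at this point to reach the stop. This point does not move with the panel.
- rest_long (a joint): Angle of the aluminium rocking rest (22 mm wide) under the longer panel: 0 flat, grows as the panel's +x end rises, stop at 0.56 rad. Its hinge is stiff (0.04 N m, about 1 to 3 N at the press point), so it stays where it is left, also with the panel on it; a lip at its -x end keeps the panel from sliding off.
- panel_long_center (a point): Centre of the longer panel, clear amber plastic, 110 x 50 x 5 mm, about 33 g. x along its length (to the end that rises), y across its width, z out of its upper face. Once tipped, its long edges near the raised end stand clear of the dock: grip it there across its 50 mm width, about 43 mm from the centre.
- canister_center (a point): Centre (half-way up) of the upright black canister with a narrow silver band, 36 mm across (33 mm at the cap), 50 mm tall, about 60 g; it stands on the half of the longer panel that will rise. z along its axis, up.
- mat: Square black rubber mat, 80 x 80 mm, 3 mm thick, fixed flat on the bench. Origin: centre of its underside.
- stand: Fixed leaning stand: black base 90 (x) x 80 (y) x 10 mm high. Origin: centre of the underside, z up. A lip across the base, 16 mm tall, has its inner face at x = -16 mm. An aluminium upright 30 mm wide stands on the middle line, its front face at x = +30 mm, its top edge 85 mm above the bench. The panel leans towards +x on that edge.
- foot_point (a point): Point on top of the stand's base (10 mm above the bench), at x = -4 mm, y = 0 in the stand's frame, axes as the stand's: a good place for the panel's lower short edge, giving a lean of about 0.42 rad from vertical.
- dock_short: The second dock, the same in every size, holding the shorter panel; nothing stands on it. Leave alone. Origin: centre of its underside.
- panel_short_center (a point): Centre of the shorter panel, 80 x 50 x 5 mm, same material, lying in the second dock. Leave alone.
- vial: Bystander: small white plastic vial, 28 mm across, 36 mm tall, between the mat and the stand. Origin: centre of its underside.
- bottle: Bystander: amber bottle, 60 mm across, 115 mm tall. Origin: centre of its underside.
- beaker: Bystander: glass beaker, 68 mm across, 80 mm tall. Origin: centre of its underside.
- wellplate: Bystander: clear well plate 86 x 128 x 14 mm lying flat. Origin: centre of its underside.
- spatula: Bystander: thin steel lab spatula 160 mm long lying flat, origin under its middle.
- jar: Bystander: low glass jar, 52 mm across, 45 mm tall. Origin: centre of its underside.
- slidebox: Bystander: closed slide box 85 x 95 x 35 mm. Origin: centre of its underside.
- tipbox: Bystander: pipette tip box 120 x 85 mm, 59 mm tall. Origin: centre of its underside.
There are look-alikes about, which are no part of the job. Of the things that look like the mat, the smaller one is meant. Leave any green look-alike of the dock_long alone.

How it is judged:
By the outcome, as a careful person would: the job done as asked, in the order asked, and still so for the second after the job is handed in, with the robot touching nothing.
It also fails if it takes over 64 s, if anything falls off the work surface, if the arm or the gripper's body presses on something with over 40 N, if the wrist force passes 120 N, or if a joint passes its speed limit or range.

## Working session

There is one attempt and no reset: what is moved stays moved. The work goes in short steps, Python scripts to look and compute and a tool call to move; the robot and the scene stay as the last step left them, time stands still between calls to the robot, and variables do not carry over. Pictures are saved under pics/ and viewed, at most 10 in all, crops included, and the job is handed in when it is done.

Besides the shell and the picture viewer there is one more tool, called by a JSON object that holds its "method" and its "body". arm_command: Moves the arm, as the interface text tells. Its arguments: {"type":"object","properties":{"plan":{"type":"array"},"newtons":{"type":"number"}},"required":["plan"]}

```bash
mkdir -p pics; cat > h.py <<'E'
import numpy as np, cv2
from scipy.spatial.transform import Rotation as R
from cell import manip, eyes, ticket
def shot(name,fn=None):
    c=eyes.camera(name)
    if fn: cv2.imwrite('pics/'+fn,c['img'])
    return c
def rot(o):
    o=np.array(o,float)
    return o if o.shape==(3,3) else (R.from_quat(o) if o.size==4 else R.from_euler('xyz',o)).as_matrix()
def cloud(c):
    K=np.array([[c['fx'],0,c['cx']],[0,c['fy'],c['cy']],[0,0,1.]])
    v,u=np.mgrid[:480,:640]
    p=cv2.undistortPoints(np.stack([u,v],-1).reshape(-1,1,2).astype(np.float64),K,np.array(c['dist'],float)).reshape(480,640,2)
    P=np.dstack([p,np.ones((480,640))])*c['z_map'][...,None]
    W=P@rot(c['orientation']).T+np.array(c['eye'])
    W[c['z_map']<=0]=np.nan
    return W
E
python3 - <<'E'
from h import *
for n in ('top','scene'):
    c=shot(n,n+'0.png'); W=cloud(c); np.save(n+'W.npy',W)
    print(n,c['eye'],c['orientation'],c['fx'],c['dist'])
    for v in range(60,480,90): print([tuple(np.round(W[v,u])) for u in range(60,640,170)])
print(manip.read_state())
E
```

```text
top [ 428.79170626   13.9794927  1328.36128182] [-3.07136988 -0.01398378 -1.58437093] 494.22984707630263 [-0.00491578  0.          0.          0.          0.        ]
[(np.float64(1038.0), np.float64(689.0), np.float64(-2.0)), (np.float64(1032.0), np.float64(220.0), np.float64(1.0)), (np.float64(1029.0), np.float64(-250.0), np.float64(1.0)), (np.float64(1024.0), np.float64(-723.0), np.float64(6.0))]
[(np.float64(785.0), np.float64(682.0), np.float64(-1.0)), (np.float64(780.0), np.float64(221.0), np.float64(-2.0)), (np.float64(775.0), np.float64(-243.0), np.float64(1.0)), (np.float64(769.0), np.float64(-711.0), np.float64(6.0))]
[(np.float64(533.0), np.float64(640.0), np.float64(72.0)), (np.float64(527.0), np.float64(207.0), np.float64(91.0)), (np.float64(525.0), np.float64(-229.0), np.float64(44.0)), (np.float64(522.0), np.float64(-700.0), np.float64(2.0))]
[(np.float64(301.0), np.float64(671.0), np.float64(-0.0)), (np.float64(294.0), np.float64(221.0), np.float64(2.0)), (np.float64(287.0), np.float64(-231.0), np.float64(-1.0)), (np.float64(280.0), np.float64(-688.0), np.float64(2.0)
[... 1567 characters left out ...]
, np.float64(111.0))]
{'clock': 0.1, 'joints': array([ 1.25239552e+00,  3.00409418e-01,  1.52149582e+00,  3.78111833e-05,
        1.32072102e+00, -6.65820059e-02]), 'qd': array([ 0.00057143, -0.00087098, -0.00099201,  0.00074964, -0.00042859,
        0.00163126]), 'effort': array([ 1.90088402e-03, -5.32633674e+01, -3.53284121e+01,  7.09588523e-02,
        2.35830678e-02, -1.10042076e-04]), 'eef_pos': array([136.95224788, 532.4374849 , 204.95623994]), 'eef_rot': array([-3.14056379e+00, -1.05312117e-04,  2.88976443e+00]), 'wrist_force': array([-0.51064371,  1.40538622, -0.29560008]), 'moment': array([-0.00373865,  0.02015215,  0.02638049]), 'finger_force': 0.0, 'finger_gap': 94.21984113967034}
```

View pics/top0.png

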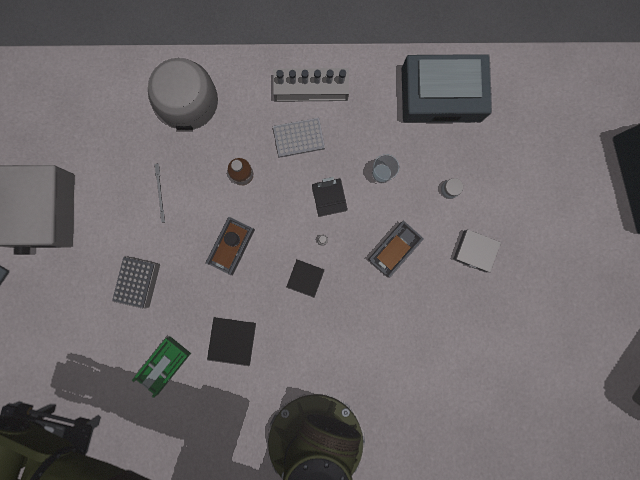

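View pics/scene0.png

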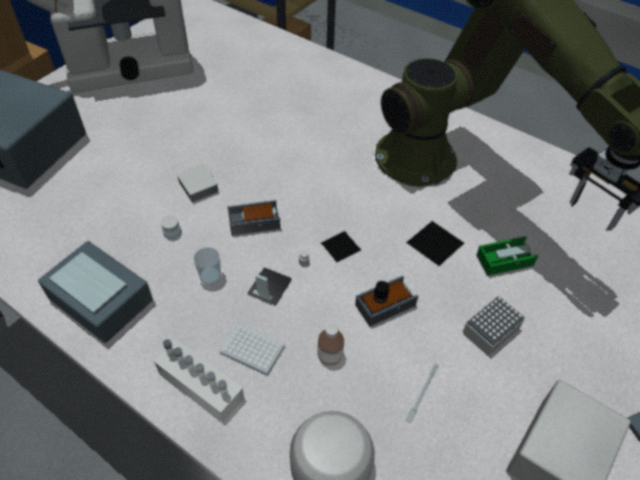

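The top view shows the long dock at about (231,246), with the canister on it at (232,239). The small mat is at (305,278), the stand at (329,196) with its upright on the far side near (328,181), and the vial at (321,240). The scene view agrees with this. Next I'll measure them.

```bash
python3 - <<'E'
from h import *
W=np.load('topW.npy'); img=cv2.imread('pics/top0.png')
g=img.max(2)
def rect(name,box,mask):
    u0,u1,v0,v1=box; m=np.zeros((480,640),bool); m[v0:v1,u0:u1]=True; m&=mask
    n,l,s,_=cv2.connectedComponentsWithStats(m.astype(np.uint8)); k=1+np.argmax(s[1:,4]); m=l==k
    P=W[m]; r=cv2.minAreaRect(P[:,:2].astype(np.float32)); print(name,m.sum(),np.round(r[0],1),np.round(r[1],1),round(r[2],1),'z',np.round(np.nanpercentile(P[:,2],[5,50,95]),1))
    return m
Z=W[...,2]
rect('dock',(195,265,205,285),(Z>12)&(Z<56))
rect('can',(215,250,225,255),(Z>75)&(Z<105))
rect('mat',(280,335,250,305),g<70)
rect('bigmat',(200,262,310,372),g<70)
rect('standbase',(305,355,170,222),(g<75))
rect('upright',(305,355,170,222),(Z>60)&(Z<100))
rect('lip',(305,355,170,222),(Z>3)&(Z<40))
rect('vial',(310,335,225,252),(Z>20)&(Z<50))
cv2.imwrite('pics/crop0.png',np.hstack([cv2.resize(img[205:285,195:275],None,fx=5,fy=5,interpolation=2),cv2.resize(img[160:240,290:370],None,fx=5,fy=5,interpolation=2)]))
E
```

```text
dock 1226 [516.2 217. ] [ 73.5 136.2] 63.5 z [19.5 41.  46. ]
can 156 [531.3 206.4] [33.  31.4] 3.3 z [79.2 91.8 96.8]
mat 882 [429.4  21.1] [80.  79.9] 69.2 z [-1.2  3.   7.6]
bigmat 1849 [201.2 172.7] [2.8 0. ] -99.1 z [-0.5  4.3  8.7]
standbase 970 [646.5 -46.7] [92.1 77.2] 13.0 z [ 5.6 10.7 27.2]
upright 58 [679.3 -40. ] [ 8.8 29.7] 10.9 z [63.1 83.  88.3]
lip 957 [645.  -45.8] [105.4  90.1] 10.9 z [ 5.4 10.6 16.6]
vial 85 [530.2 -25.7] [26.6 24.4] 89.8 z [22.6 32.8 39.1]
```

View pics/crop0.png

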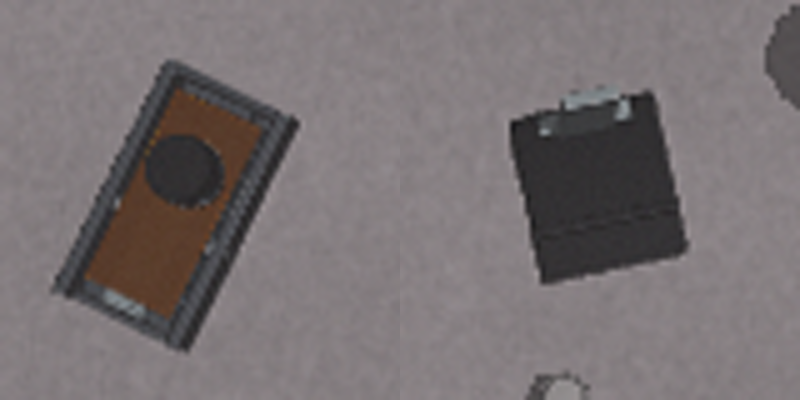

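```bash
cat >> h.py <<'E'
def go(x,y,z,ang):
    """tool-frame shift (after turning) to TCP x,y,z with the tool-y axis at world angle ang (deg)"""
    s=manip.read_state(); M=rot(s['eef_rot']); a=np.degrees(np.arctan2(M[1,1],M[0,1]))
    d=(ang-a+90)%180-90; N=rot([0,0,np.radians(d)])@M
    w=np.array([x,y,z])-s['eef_pos']
    print('clock %.2f pos %s ang %.1f gap %.1f ff %.1f F %s'%(s['clock'],s['eef_pos'].round(1),a,s['finger_gap'],s['finger_force'],s['wrist_force'].round(1)),'j6 %.2f'%s['joints'][5],'roll %.3f'%(-np.radians(d)),'shift',(N.T@w).round(1),'|%.0f|'%np.linalg.norm(w))
E
python3 -c "
from h import *
go(525,210,200,63.5)"
```

```text
clock 0.10 pos [137.  532.4 205. ] ang 75.6 gap 94.2 ff 0.0 F [-0.5  1.4 -0.3] j6 -0.07 roll 0.211 shift [-491.1 -115.4    5. ] |505|
```

{"method": "arm_command", "body": {"plan": [[1,0,0,0,0.105],[1,0,0,0,0.106],[1,-0.035,-0.008,0,0],[1,-0.035,-0.008,0,0],[1,-0.035,-0.008,0,0],[1,-0.035,-0.008,0,0],[1,-0.035,-0.008,0,0],[1,-0.035,-0.008,0,0],[1,-0.035,-0.008,0,0],[1,-0.035,-0.008,0,0],[1,-0.035,-0.008,0,0],[1,-0.035,-0.008,0,0],[1,-0.035,-0.008,0,0],[1,-0.035,-0.008,0,0],[1,-0.035,-0.008,0,0],[1,-0.035,-0.011,0.005,0],[1,0,0,0,0]], "newtons": 15}}

```text
clock: 2.22
eef_pos: [524.9, 209.4, 199.4]
eef_rot: [-3.14, -0.001, 2.676]
wrist_force: [-0.3, 0.7, 0.5]
finger_gap: 93.9
finger_force: 0.0
```

```bash
python3 - <<'E'
from h import *
c=shot('wrist','w1.png'); W=cloud(c); np.save('w1W.npy',W)
print(c['eye'],c['fx']); go(531,206,110,63.5)
Z=W[...,2]
m=((Z>82)&(Z<100)); print(m.sum(),np.nanmean(W[m],0))
if m.sum(): print(cv2.minEnclosingCircle(W[m][:,:2].astype(np.float32)))
m=((Z>30)&(Z<55)); print(m.sum(),cv2.minAreaRect(W[m][:,:2].astype(np.float32)))
E
```

```text
[463.50953132 241.04827068 378.57937804] 386.9723913334003
clock 2.27 pos [524.2 210.4 199.8] ang 63.4 gap 94.0 ff 0.0 F [-0.5 -0.4 -0.5] j6 -0.79 roll -0.002 shift [-8.1 -0.8 89.8] |90|
2500 [602.50941811 201.81836945  90.3357305 ]
((620.9256591796875, 206.12478637695312), 106.16576385498047)
14125 ((575.7064208984375, 226.31793212890625), (263.25604248046875, 590.1981811523438), 18.271312713623047)
```

View pics/w1.png

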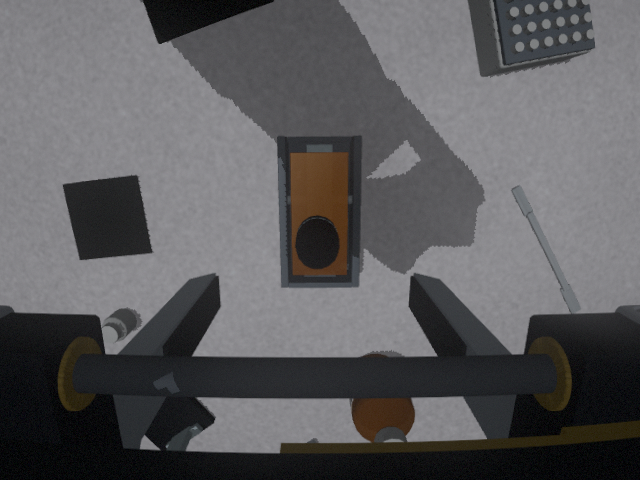

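The wrist view shows the dock squarely at (320,212), the canister cap at (317,243) and the mat at (108,217). The stand is only partly visible, at (180,425).

```bash
python3 - <<'E'
from h import *
W=np.load('w1W.npy'); Z=W[...,2]; img=cv2.imread('pics/w1.png')
def sel(u0,u1,v0,v1,k):
    m=np.zeros((480,640),bool); m[v0:v1,u0:u1]=True; m&=k
    n,l,s,_=cv2.connectedComponentsWithStats(m.astype(np.uint8)); return W[l==1+np.argmax(s[1:,4])]
P=sel(285,350,205,280,(Z>82)&(Z<102)); print('can',len(P),P.mean(0),cv2.minEnclosingCircle(P[:,:2].astype(np.float32)))
P=sel(265,375,125,300,(Z>30)&(Z<55)); r=cv2.minAreaRect(P[:,:2].astype(np.float32)); print('dock',len(P),r)
P=sel(265,375,125,300,(Z>14)&(Z<110)); r=cv2.minAreaRect(P[:,:2].astype(np.float32)); print('dock',len(P),r)
P=sel(50,165,165,270,img.max(2)<60); r=cv2.minAreaRect(P[:,:2].astype(np.float32)); print('mat',len(P),r,P[:,2].mean())
go(531,206,110,63.5)
E
```

```text
can 1441 [530.33004118 209.30224752  91.47540612] ((531.2012939453125, 208.9355926513672), 16.494369506835938)
dock 8717 ((516.505126953125, 218.8140869140625), (74.3897476196289, 135.60479736328125), 63.31804656982422)
dock 11405 ((516.505126953125, 218.8140869140625), (74.3897476196289, 135.60479736328125), 63.31804656982422)
mat 5700 ((428.8868103027344, 22.643409729003906), (79.08665466308594, 78.84027862548828), 68.76528930664062) nan
clock 2.27 pos [524.2 210.4 199.8] ang 63.4 gap 94.0 ff 0.0 F [-0.5 -0.4 -0.5] j6 -0.79 roll -0.002 shift [-8.1 -0.8 89.8] |90|
```

{"method": "arm_command", "body": {"plan": [[1,-0.006,0.001,0.03,0],[1,0,0,0.03,0],[1,0,0,0.03,0],[1,0,0,0.03,0],[1,0,0,0.02,0],[1,0,0,0.007,0],[1,0,0,0,0],[-1,0,0,0,0],[-1,0,0,0,0],[-1,0,0,0,0],[-1,0,0,0,0],[-1,0,0,0,0],[-1,0,0,0,0]], "newtons": 15}}

```text
clock: 3.9
eef_pos: [530.0, 209.2, 53.4]
eef_rot: [-3.142, -0.0, 2.679]
wrist_force: [-0.1, 0.1, 0.0]
finger_gap: 37.4
finger_force: 0.0
```

{"method": "arm_command", "body": {"plan": [[-1,0,0,0,0],[-1,0,0,0,0],[-1,0,0,0,0],[-1,0,0,-0.004,0],[-1,0,0,-0.01,0],[-1,0,0,-0.02,0],[-1,0,0,-0.02,0],[-1,0,0,-0.02,0],[-1,0,0,-0.02,0]]}}

```text
clock: 5.03
eef_pos: [530.0, 209.2, 148.9]
eef_rot: [3.141, 0.001, 2.679]
wrist_force: [-0.2, 0.1, -0.7]
finger_gap: 35.5
finger_force: 15.0
```

```bash
python3 -c "
from h import *
go(429,22,148,63.5)"
```

```text
clock 5.03 pos [530.  209.2 148.9] ang 63.5 gap 35.5 ff 15.0 F [-0.2  0.1 -0.7] j6 -0.80 roll -0.000 shift [   6.9 -212.6    0.8] |213|
```

{"method": "arm_command", "body": {"plan": [[-1,0.001,-0.012,0,0],[-1,0.001,-0.025,0,0],[-1,0.001,-0.025,0,0],[-1,0.001,-0.025,0,0],[-1,0.001,-0.025,0,0],[-1,0.001,-0.025,0,0],[-1,0.001,-0.025,0,0],[-1,0,-0.025,0,0],[-1,0,-0.0156,0,0],[-1,0,-0.01,0,0],[-1,0,0,0.02,0],[-1,0,0,0.025,0],[-1,0,0,0.025,0],[-1,0,0,0.025,0],[-1,0,0,0.02,0],[-1,0,0,0.01,0],[-1,0,0,0.005,0],[-1,0,0,0.003,0],[-1,0,0,0,0]]}}

```text
clock: 7.4
eef_pos: [429.0, 22.1, 14.7]
eef_rot: [3.141, 0.001, 2.679]
wrist_force: [0.3, -0.6, -0.3]
finger_gap: 35.6
finger_force: 15.0
```

```bash
python3 -c "
from h import *
go(429,22,14.5,63.5)"
```

```text
clock 7.40 pos [429.   22.1  14.7] ang 63.5 gap 35.6 ff 15.0 F [ 0.3 -0.6 -0.3] j6 -1.14 roll -0.000 shift [-0.  -0.1  0.2] |0|
```

{"method": "arm_command", "body": {"plan": [[0,0,0,0,0],[0.3,0,0,0,0],[0.5,0,0,0,0],[0.5,0,0,0,0],[0.5,0,0,0,0],[0.5,0,0,-0.02,0],[0.5,0,0,-0.03,0],[0.5,0,0,-0.03,0],[0.5,0,0,-0.03,0],[0.5,0,0,-0.03,0],[0.5,0,0,0,0]]}}

```text
clock: 8.78
eef_pos: [429.6, 22.1, 156.1]
eef_rot: [3.14, 0.003, 2.679]
wrist_force: [0.4, -0.3, -0.8]
finger_gap: 70.3
finger_force: 0.0
```

```bash
python3 - <<'E'
from h import *
c=shot('wrist','w2.png'); W=cloud(c); np.save('w2W.npy',W); Z=W[...,2]
m=(Z>46)&(Z<60)&(np.hypot(W[...,0]-429,W[...,1]-22)<40); P=W[m]; print(len(P),P.mean(0),cv2.minEnclosingCircle(P[:,:2].astype(np.float32)))
# press point & targets from dock (516.4,218.2), yaw -26.6
y=np.radians(-26.6); p=np.array([516.4,218.2])-40*np.array([np.cos(y),np.sin(y)]); print('press',p)
go(p[0],p[1],80,63.4)
E
```

```text
1468 [429.71874613  22.1391165   52.68699603] ((430.3810119628906, 21.793907165527344), 16.482669830322266)
press [480.63383053 236.11036351]
clock 8.82 pos [429.   22.1 154.7] ang 63.5 gap 70.9 ff 0.0 F [-0.6 -0.1  0.6] j6 -1.14 roll 0.001 shift [ 49.7 214.5  74.7] |232|
```

View pics/w2.png

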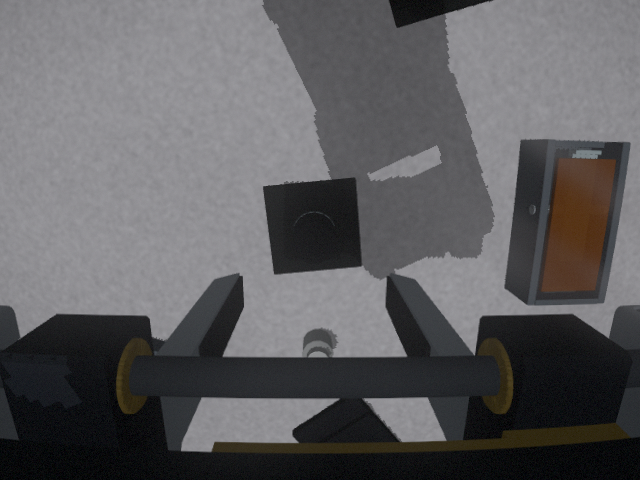

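The canister stands upright at the mat's centre, at about (315,225). Next I'll shut the gripper and go to the press point.

{"method": "arm_command", "body": {"plan": [[-1,0.006,0.0235,0,0],[-1,0.006,0.024,0,0],[-1,0.006,0.024,0,0],[-1,0.006,0.024,0,0],[-1,0.006,0.024,0,0],[-1,0.006,0.024,0,0],[-1,0.006,0.024,0,0],[-1,0.005,0.024,0,0],[-1,0.003,0.023,0,0],[-1,0,0,0.02,0],[-1,0,0,0.03,0],[-1,0,0,0.03,0],[-1,0,0,0.02,0],[-1,0,0,0.009,0],[-1,0,0,0,0]]}}

```text
clock: 10.7
eef_pos: [479.4, 236.2, 44.7]
eef_rot: [-3.14, -0.001, 2.679]
wrist_force: [-0.2, 0.6, 0.1]
finger_gap: 0.6
finger_force: 0.0
```

```bash
python3 -c "
from h import *
go(480.6,236.1,42,63.4)"
```

```text
clock 10.70 pos [479.4 236.2  44.7] ang 63.5 gap 0.6 ff 0.0 F [-0.2  0.6  0.1] j6 -0.72 roll 0.001 shift [-1.1  0.5  2.7] |3|
```

Next I'll press down 11 mm, to a tip height of about 33.5 mm.

{"method": "arm_command", "body": {"plan": [[-1,-0.001,0,0.002,0],[-1,0,0,0.002,0],[-1,0,0,0.002,0],[-1,0,0,0.002,0],[-1,0,0,0.002,0],[-1,0,0,0.001,0],[-1,0,0,0,0]]}}

```text
clock: 11.58
eef_pos: [480.6, 235.8, 34.3]
eef_rot: [-3.141, -0.0, 2.679]
wrist_force: [-1.4, 1.0, 1.3]
finger_gap: 0.8
finger_force: 1.2
```

{"method": "arm_command", "body": {"plan": [[-1,0,0,0.001,0],[-1,0,0,0.001,0],[-1,0,0,0,0]]}}

```text
clock: 11.95
eef_pos: [480.7, 235.9, 32.3]
eef_rot: [-3.141, -0.0, 2.679]
wrist_force: [-1.1, 1.3, 1.4]
finger_gap: 0.5
finger_force: 1.2
```

{"method": "arm_command", "body": {"plan": [[-1,0,0,0.001,0],[-1,0,0,0.001,0],[-1,0,0,0,0]]}}

```text
clock: 12.32
eef_pos: [480.9, 235.9, 30.8]
eef_rot: [3.141, 0.0, 2.679]
wrist_force: [-2.8, 0.9, 6.5]
finger_gap: 0.9
finger_force: 3.8
```

{"method": "arm_command", "body": {"plan": [[-1,0,0,0.001,0],[-1,0,0,0,0]]}}

```text
clock: 12.58
eef_pos: [481.0, 236.0, 30.4]
eef_rot: [3.141, 0.001, 2.679]
wrist_force: [-6.1, -1.9, 14.2]
finger_gap: 0.5
finger_force: 7.2
```

{"method": "arm_command", "body": {"plan": [[-1,0,0,-0.02,0],[-1,0,0,-0.03,0],[0,0,0,-0.03,0],[0.8,0,0,-0.03,0],[0.8,0,0,-0.03,0],[0.8,0,0,-0.03,0],[0.8,0,0,0,0]]}}

```text
clock: 13.45
eef_pos: [481.6, 236.0, 201.3]
eef_rot: [3.139, 0.003, 2.679]
wrist_force: [-0.9, 0.9, -0.5]
finger_gap: 46.8
finger_force: 0.0
```

```bash
python3 - <<'E'
from h import *
c=shot('wrist','w3.png'); W=cloud(c); np.save('w3W.npy',W); Z=W[...,2]; I=c['img'].astype(int)
ex=np.array([np.cos(np.radians(-26.6)),np.sin(np.radians(-26.6))]); ey=np.array([-ex[1],ex[0]])
D=W[...,:2]-[516.4,218.2]; X=D@ex; Y=D@ey
m=(I[...,2]>I[...,0]+25)&(abs(X)<75)&(abs(Y)<40)
A=np.c_[X[m],Y[m],np.ones(m.sum())]; s,*_=np.linalg.lstsq(A,Z[m],rcond=None)
print(m.sum(),'slope',s,'angle',np.arctan(s[0])); print('X',np.percentile(X[m],[1,99]),'Y',np.percentile(Y[m],[1,50,99]),'Z',np.percentile(Z[m],[1,99]))
g=np.array([516.4,218.2])+31.7*ex; print('grip',g); go(g[0],g[1],49,63.4)
E
```

```text
12108 slope [-3.02441323  0.71768995 77.9352519 ] angle -1.2514693401051282
X [-70.83379283  36.72859839] Y [-26.74091666   4.26248228  38.65474544] Z [ 18.04579944 326.99678953]
grip [544.74468931 204.00603692]
clock 13.50 pos [481.  235.8 199.7] ang 63.5 gap 51.3 ff 0.0 F [-0.5 -0.  -1.2] j6 -0.72 roll 0.001 shift [-71.1  -0.  150.7] |167|
```

View pics/w3.png

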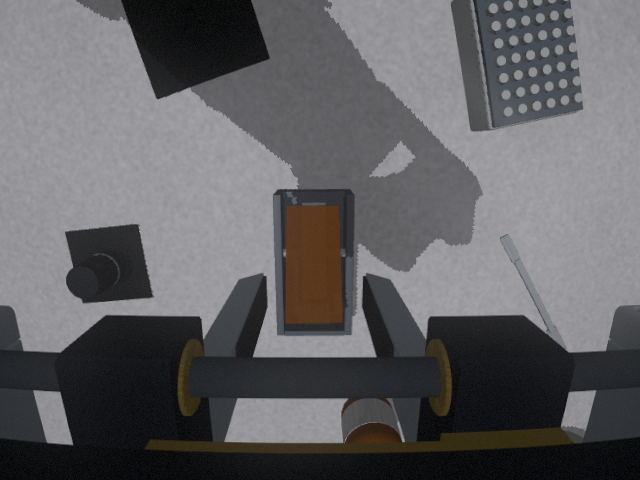

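The panel looks tipped in the dock, spanning (313,205) to (316,325), and the canister is still upright on the mat. I'll refit without the gripper pixels.

```bash
python3 - <<'E'
from h import *
W=np.load('w3W.npy'); Z=W[...,2]; I=cv2.imread('pics/w3.png').astype(int)
ex=np.array([np.cos(np.radians(-26.6)),np.sin(np.radians(-26.6))]); ey=np.array([-ex[1],ex[0]])
D=W[...,:2]-[516.4,218.2]; X=D@ex; Y=D@ey
m=(I[...,2]>I[...,0]+25)&(abs(X)<75)&(abs(Y)<40)&(Z<110)
A=np.c_[X[m],Y[m],np.ones(m.sum())]; s,*_=np.linalg.lstsq(A,Z[m],rcond=None)
print(m.sum(),'slope',s,'angle',np.arctan(s[0])); print('X',np.percentile(X[m],[1,99]),'Y',np.percentile(Y[m],[1,50,99]),'Z',np.percentile(Z[m],[1,99]))
E
```

```text
6458 slope [6.05302524e-01 2.46602904e-02 5.06538627e+01] angle 0.5443092958240449
X [-53.41673059  37.51454025] Y [-24.5713793   -0.14153751  24.24781965] Z [17.42301866 74.31103222]
```

{"method": "arm_command", "body": {"plan": [[1,-0.02,0,0.015,0],[1,-0.026,0,0.03,0],[1,-0.025,0,0.03,0],[1,0,0,0.03,0],[1,0,0,0.025,0],[1,0,0,0.015,0],[1,0,0,0.005,0],[1,0,0,0,0],[-1,0,0,0,0],[-1,0,0,0,0],[-1,0,0,0,0],[-1,0,0,0,0],[-1,0,0,0,0],[-1,0,0,0,0],[-1,0,0,0,0],[-1,0,0,0,0]], "newtons": 15}}

```text
clock: 15.5
eef_pos: [544.3, 204.2, 49.5]
eef_rot: [3.142, 0.0, 2.679]
wrist_force: [-0.1, -0.7, 0.8]
finger_gap: 49.9
finger_force: 15.0
```

```bash
python3 -c "
from h import *
go(544.7,204,49,63.4)"
```

```text
clock 15.50 pos [544.3 204.2  49.5] ang 63.5 gap 49.9 ff 15.0 F [-0.1 -0.7  0.8] j6 -0.81 roll 0.001 shift [-0.5  0.   0.5] |1|
```

{"method": "arm_command", "body": {"plan": [[-1,0,0,-0.005,0],[-1,0,0,-0.01,0],[-1,0,0,-0.02,0],[-1,0,0,-0.03,0],[-1,0,0,-0.03,0],[-1,0,0,-0.03,0],[-1,0,0,-0.025,0],[-1,0,0,0,0],[-1,0,0,0,0]]}}

```text
clock: 16.62
eef_pos: [543.9, 204.1, 198.5]
eef_rot: [-3.141, -0.001, 2.679]
wrist_force: [0.2, 0.0, -0.4]
finger_gap: 49.7
finger_force: 15.0
```

```bash
cat > pan.py <<'E'
from h import *
import sys
# panel fit in the tool's vertical plane: f = forward (-tool x), measured from the TCP
def pan(fn=None,dz=(-110,30)):
    c=shot('wrist',fn); W=cloud(c); s=manip.read_state(); M=rot(s['eef_rot']); p=s['eef_pos']
    D=W-p; F=-(D@M[:,0]); Y=D@M[:,1]; H=D[...,2]; I=c['img'].astype(int)
    m=(I[...,2]>I[...,0]+20)&(abs(Y)<22)&(F>-120)&(F<60)&(H>dz[0])&(H<dz[1])
    if m.sum()<50: print('few',m.sum()); return
    P=np.c_[F[m],H[m]].astype(np.float32); vx,vy,x,y=cv2.fitLine(P,cv2.DIST_HUBER,0,.01,.01).ravel()
    t=(P-[x,y])@[vx,vy]; print(m.sum(),'elev deg %.1f'%np.degrees(np.arctan2(vy*np.sign(vy),vx*np.sign(vy))),'ends',np.percentile(P[:,0],[1,99]).round(1),np.percentile(P[:,1],[1,99]).round(1),'through',x,y,'len',np.ptp(np.percentile(t,[1,99])))
    print('Y span all',np.percentile(Y[m],[1,99]).round(1),'p',p.round(1),'gap %.1f ff %.1f clock %.2f'%(s['finger_gap'],s['finger_force'],s['clock']))
E
python3 -c "
from pan import *
pan('w4.png')"
```

```text
19655 elev deg 32.2 ends [-84.7   6.3] [-32.   25.2] through -35.079567 -0.69894993 len 107.49588096618652
Y span all [-21.6  21.5] p [543.8 204.1 198.3] gap 49.8 ff 15.0 clock 16.68
```

View pics/w4.png

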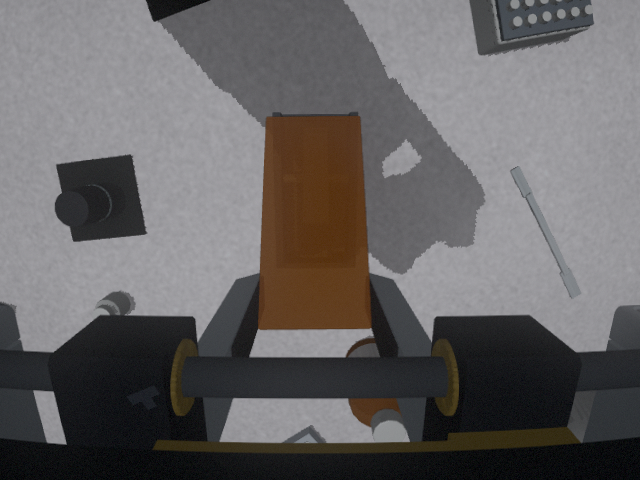

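The panel is held level across its width at 32° elevation, spanning (265,117) to (370,328). I'll ease the grip so it can pivot steeper under its own weight.

{"method": "arm_command", "body": {"plan": [[-1,0,0,0,0],[-1,0,0,0,0]], "newtons": 6}}

```text
clock: 16.92
eef_pos: [544.1, 204.2, 198.9]
eef_rot: [-3.141, -0.001, 2.679]
wrist_force: [0.4, 0.3, -0.7]
finger_gap: 49.8
finger_force: 6.0
```

```bash
python3 -c "
from pan import *
pan()"
```

```text
19654 elev deg 32.3 ends [-84.8   6.3] [-32.5  24.8] through -35.11468 -1.1710341 len 107.56138454437256
Y span all [-21.6  21.6] p [544.1 204.2 199. ] gap 50.0 ff 6.0 clock 16.98
```

{"method": "arm_command", "body": {"plan": [[-1,0,0,0,0],[-1,0,0,0,0]], "newtons": 3}}

```text
clock: 17.23
eef_pos: [544.2, 204.2, 199.4]
eef_rot: [3.142, -0.0, 2.679]
wrist_force: [-0.0, 0.3, -0.9]
finger_gap: 49.7
finger_force: 3.0
```

```bash
python3 -c "
from pan import *
pan()"
```

```text
19055 elev deg 34.3 ends [-82.5   6.1] [-35.3  25.2] through -33.829304 -1.9551338 len 107.34180397033691
Y span all [-21.5  21.6] p [544.2 204.2 199.5] gap 50.0 ff 3.0 clock 17.27
```

{"method": "arm_command", "body": {"plan": [[-1,0,0,0,-0.168],[-1,0,0,0,-0.168],[-1,0,0,0,-0.168],[-1,0,0,0,-0.168],[-1,-0.007,-0.011,-0.005,0],[-1,-0.011,-0.017,-0.005,0],[-1,-0.011,-0.017,0,0],[-1,-0.011,-0.017,0,0],[-1,-0.011,-0.017,0,0],[-1,-0.011,-0.017,0,0],[-1,-0.011,-0.017,0,0],[-1,-0.01,-0.015,0,0],[-1,-0.005,-0.008,0,0],[-1,0,0,0,0]]}}

```text
clock: 19.02
eef_pos: [658.8, 89.0, 209.1]
eef_rot: [3.142, -0.0, -2.933]
wrist_force: [0.3, 0.3, 0.3]
finger_gap: 49.9
finger_force: 3.0
```

```bash
python3 -c "
from pan import *
pan('w5.png')
go(659,89,210,102)
c=shot('wrist'); W=cloud(c); np.save('w5W.npy',W); Z=W[...,2]; N=np.hypot(W[...,0]-646,W[...,1]+46)
for a,b in ((5,33),(60,95),(17,33)):
    m=(N<75)&(Z>a)&(Z<b); n,l,s,_=cv2.connectedComponentsWithStats(m.astype(np.uint8)); k=1+np.argmax(s[1:,4]); P=W[l==k]
    print((a,b),len(P),cv2.minAreaRect(P[:,:2].astype(np.float32)),np.nanpercentile(P[:,2],[5,50,95]).round(1))
"
```

```text
19065 elev deg 34.3 ends [-82.    6.7] [-35.3  25. ] through -33.405506 -2.1172564 len 107.38990081787111
Y span all [-21.6  21.6] p [658.5  89.4 209.2] gap 50.1 ff 3.0 clock 19.07
clock 19.07 pos [658.5  89.4 209.2] ang 102.0 gap 50.1 ff 3.0 F [-0.1  0.1  0.2] j6 -1.70 roll -0.000 shift [-0.4 -0.5 -0.8] |1|
(5, 33) 6901 ((645.9134521484375, -45.78510665893555), (89.94425201416016, 80.8790283203125), 10.939297676086426) [ 8.5 10.  16.1]
(60, 95) 617 ((679.2198486328125, -39.23271179199219), (8.68916130065918, 30.49178695678711), 11.630193710327148) [62.9 83.9 85.9]
(17, 33) 115 ((680.564208984375, -37.978004455566406), (11.71090030670166, 29.72803497314453), 11.093990325927734) [18.  25.7 32.6]
```

View pics/w5.png

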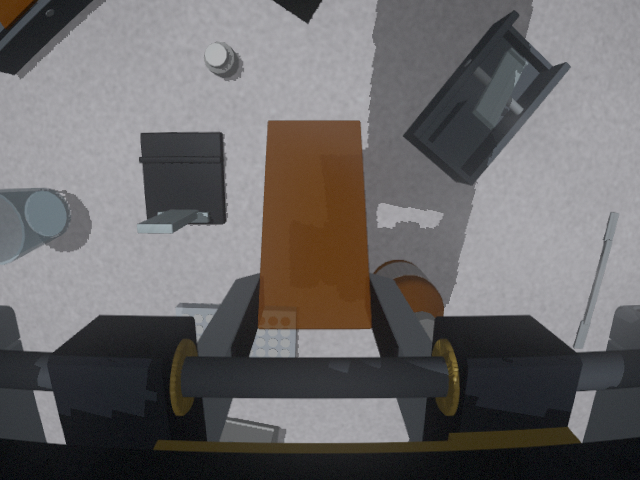

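The stand measures (645.9,-45.8) with yaw 11.1°, and its lip is at the top of the image, (182,158), so it faces as expected. The pivot has stuck at 34°, so small vertical jogs should ratchet the panel steeper.

{"method": "arm_command", "body": {"plan": [[-1,0,0,-0.04,0],[-1,0,0,0,0],[-1,0,0,0.04,0],[-1,0,0,-0.04,0],[-1,0,0,0.04,0],[-1,0,0,-0.04,0],[-1,0,0,0,0]]}}

```text
clock: 20.0
eef_pos: [659.1, 89.9, 251.9]
eef_rot: [-3.141, 0.004, -2.932]
wrist_force: [-0.1, -0.3, -0.4]
finger_gap: 49.8
finger_force: 3.0
```

```bash
python3 -c "
from pan import *
pan()"
```

```text
15419 elev deg 49.6 ends [-64.4   6.6] [-53.7  27.9] through -24.324194 -6.3739924 len 107.34440872192383
Y span all [-21.6  21.5] p [658.7  89.9 250.2] gap 49.9 ff 3.0 clock 20.05
```

{"method": "arm_command", "body": {"plan": [[-1,0,0,-0.045,0],[-1,0,0,0.045,0],[-1,0,0,-0.045,0],[-1,0,0,0.045,0],[-1,0,0,-0.045,0],[-1,0,0,0.045,0],[-1,0,0,0,0]]}}

```text
clock: 20.92
eef_pos: [657.1, 89.5, 245.4]
eef_rot: [3.141, -0.007, -2.932]
wrist_force: [-1.1, 0.6, -0.9]
finger_gap: 49.9
finger_force: 3.0
```

```bash
python3 -c "
from pan import *
pan()"
```

```text
14315 elev deg 54.1 ends [-59.2   5.8] [-62.6  23.9] through -22.533081 -11.703688 len 106.98096649169922
Y span all [-21.6  21.6] p [657.8  89.6 247.8] gap 49.9 ff 3.0 clock 20.98
```

{"method": "arm_command", "body": {"plan": [[-1,0.03,0,-0.045,0],[-1,-0.03,0,0.045,0],[-1,0.03,0,-0.045,0],[-1,-0.03,0,0.045,0],[-1,0.03,0,-0.045,0],[-1,-0.03,0,0.045,0],[-1,0,0,0,0]]}}

```text
clock: 21.85
eef_pos: [658.3, 89.6, 246.6]
eef_rot: [3.141, -0.005, -2.932]
wrist_force: [-0.6, 1.2, -1.3]
finger_gap: 50.2
finger_force: 3.0
```

```bash
python3 -c "
from pan import *
pan()"
```

```text
12495 elev deg 62.0 ends [-47.8   5.7] [-70.7  24.3] through -17.258406 -13.312807 len 107.76695228576659
Y span all [-21.6  21.6] p [658.3  89.5 248.7] gap 49.9 ff 3.0 clock 21.90
```

{"method": "arm_command", "body": {"plan": [[-1,0.03,0,-0.045,0],[-1,-0.03,0,0.045,0],[-1,0.03,0,-0.045,0],[-1,-0.03,0,0.045,0],[-1,0.03,0,-0.045,0],[-1,-0.03,0,0.045,0],[-1,0,0,0,0],[-1,0,0,0,0]]}}

```text
clock: 22.9
eef_pos: [658.3, 89.4, 251.5]
eef_rot: [-3.141, 0.001, -2.932]
wrist_force: [0.5, -0.2, 0.0]
finger_gap: 50.1
finger_force: 3.0
```

```bash
python3 -c "
from pan import *
pan()"
```

```text
11809 elev deg 64.8 ends [-43.9   5.1] [-71.5  26. ] through -16.011845 -12.275771 len 107.91255767822264
Y span all [-21.6  21.5] p [658.4  89.3 251.8] gap 50.0 ff 3.0 clock 22.95
```

{"method": "arm_command", "body": {"plan": [[-1,0.04,0,-0.045,0],[-1,-0.04,0,0.045,0],[-1,0.04,0,-0.045,0],[-1,-0.04,0,0.045,0],[-1,0.04,0,-0.045,0],[-1,-0.04,0,0.045,0],[-1,0,0,0,0],[-1,0,0,0,0]]}}

```text
clock: 23.95
eef_pos: [658.4, 89.3, 251.6]
eef_rot: [-3.141, 0.002, -2.932]
wrist_force: [-0.4, 0.8, 0.1]
finger_gap: 49.5
finger_force: 3.0
```

```bash
python3 -c "
from pan import *
pan()"
```

```text
10929 elev deg 68.3 ends [-38.4   4.1] [-74.   25.6] through -12.170611 -8.1149435 len 107.44758666992186
Y span all [-21.6  21.6] p [658.4  89.4 252.1] gap 50.3 ff 3.0 clock 24.00
```

```bash
python3 -c "
from h import *
go(676.5,-39.8,150,101.1)"
```

```text
clock 24.00 pos [658.4  89.4 252.1] ang 102.0 gap 50.3 ff 3.0 F [ 0.  -0.3  0.1] j6 -1.70 roll 0.015 shift [   7.5 -130.2  102.1] |166|
```

{"method": "arm_command", "body": {"plan": [[-1,0,0,0,0.015],[-1,0.001,-0.005,0,0],[-1,0.001,-0.01,0,0],[-1,0.001,-0.015,0,0],[-1,0.001,-0.02,0,0],[-1,0.001,-0.02,0,0],[-1,0.001,-0.02,0,0],[-1,0.001,-0.015,0,0],[-1,0.0005,-0.013,0,0],[-1,0,-0.008,0,0],[-1,0,-0.004,0.005,0],[-1,0,0,0.01,0],[-1,0,0,0.02,0],[-1,0,0,0.025,0],[-1,0,0,0.02,0],[-1,0,0,0.012,0],[-1,0,0,0.007,0],[-1,0,0,0.003,0],[-1,0,0,0,0]], "newtons": 10}}

```text
clock: 26.38
eef_pos: [676.4, -39.6, 147.8]
eef_rot: [-3.141, 0.0, -2.947]
wrist_force: [-0.5, -0.2, 0.1]
finger_gap: 49.6
finger_force: 10.0
```

```bash
python3 -c "
from pan import *
pan('w6.png')
go(676.5,-39.8,90,101.1)
c=shot('wrist'); W=cloud(c); Z=W[...,2]; ex=np.array([np.cos(np.radians(11.1)),np.sin(np.radians(11.1))]); D=W[...,:2]-[645.9,-45.8]; X=D@ex; Y=D@[-ex[1],ex[0]]
m=(abs(X)<55)&(abs(Y)<48)&(Z>5)&(Z<20); print(m.sum(),'base visible X',np.percentile(X[m],[0.5,99.5]),'Y',np.percentile(Y[m],[.5,99.5]))
"
```

```text
10928 elev deg 68.3 ends [-38.3   4.2] [-73.6  25.9] through -14.136019 -12.773051 len 107.44676307678222
Y span all [-21.6  21.6] p [676.5 -39.6 148. ] gap 50.1 ff 10.0 clock 26.43
clock 26.43 pos [676.5 -39.6 148. ] ang 101.1 gap 50.1 ff 10.0 F [ 0.1 -0.5  0. ] j6 -1.88 roll 0.000 shift [ 0.1 -0.2 58. ] |58|
6031 base visible X [-44.81770976  33.94380365] Y [-39.68716661  39.75460786]
```

View pics/w6.png

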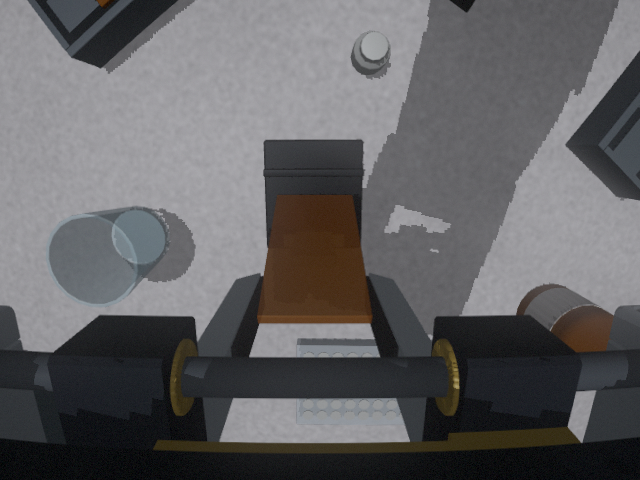

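The panel's lower end, columns 275–352, is centred over the base, columns 264–363, and it sits behind the lip. Lowering now.

{"method": "arm_command", "body": {"plan": [[-1,0,0,0.01,0],[-1,0,0,0.015,0],[-1,0,0,0.015,0],[-1,0,0,0.01,0],[-1,0,0,0.005,0],[-1,0,0,0.003,0],[-1,0,0,0,0]]}}

```text
clock: 27.35
eef_pos: [676.4, -39.6, 89.6]
eef_rot: [-3.141, 0.0, -2.947]
wrist_force: [0.2, -0.0, 0.1]
finger_gap: 49.7
finger_force: 10.0
```

{"method": "arm_command", "body": {"plan": [[-1,0,0,0.001,0],[-1,0,0,0.001,0],[-1,0,0,0,0]]}}

```text
clock: 27.72
eef_pos: [676.5, -39.5, 87.8]
eef_rot: [-3.141, 0.001, -2.947]
wrist_force: [-0.4, -0.6, 1.2]
finger_gap: 49.8
finger_force: 10.0
```

{"method": "arm_command", "body": {"plan": [[-1,0,0,0.001,0],[-1,0,0,0,0]]}}

```text
clock: 27.98
eef_pos: [676.9, -39.5, 87.4]
eef_rot: [-3.141, 0.002, -2.947]
wrist_force: [1.2, 0.8, 5.8]
finger_gap: 50.1
finger_force: 10.0
```

{"method": "arm_command", "body": {"plan": [[-1,0,0,0,0],[-1,-0.001,0,0,0],[-1,-0.001,0,0.0005,0],[-1,-0.001,0,0.0005,0],[-1,0,0,0,0]], "newtons": 3}}

```text
clock: 28.6
eef_pos: [679.3, -39.0, 85.3]
eef_rot: [3.142, -0.0, -2.947]
wrist_force: [0.5, 0.1, 3.2]
finger_gap: 49.5
finger_force: 3.0
```

```bash
cat > chk.py <<'E'
from pan import *
c=shot('wrist'); W=cloud(c); I=c['img'].astype(int); e=np.radians(11.1); ex=np.array([np.cos(e),np.sin(e)]); D=W[...,:2]-[645.9,-45.8]; X=D@ex; Y=D@[-ex[1],ex[0]]; Z=W[...,2]
m=(I[...,2]>I[...,0]+20)&(abs(Y)<35)&(X>-25)&(X<55)&(Z>5)&(Z<125); x,y,z=X[m],Y[m],Z[m]
s,*_=np.linalg.lstsq(np.c_[z,y,np.ones(len(z))],x,rcond=None)
print(len(z),'lean rad %.3f'%np.arctan(s[0]),'twist %.4f'%s[1],'upper face x at z=10: %.1f'%(s[0]*10+s[2]),'z',np.percentile(z,[1,99]).round(1),'y',np.percentile(y,[.5,99.5]).round(1))
for a,b in ((15,40),(60,80),(95,112)):
    k=(z>a)&(z<b); print(a,b,k.sum(),np.percentile(y[k],[1,99]).round(1) if k.sum() else '')
E
python3 -c "
from chk import *
pan()"
```

```text
13066 lean rad 0.420 twist -0.0014 upper face x at z=10: -9.0 z [ 14.2 112.2] y [-23.8  25.5]
15 40 1892 [-23.5  25.1]
60 80 2509 [-23.3  25.2]
95 112 3927 [-23.5  25.3]
11572 elev deg 66.0 ends [-41.1   5.2] [-71.3  26.9] through -14.594662 -11.447836 len 107.59344978332518
Y span all [-21.5  21.5] p [679.2 -39.   85.3] gap 49.8 ff 3.0 clock 28.70
```

{"method": "arm_command", "body": {"plan": [[0.1,0,0,0,0],[0.15,0,0,0,0],[0.3,0,0,0,0],[0.5,0,0,0,0],[0.5,0,0,0,0],[0.5,0,0,-0.01,0],[0.5,0,0,-0.02,0],[0.5,0,0,-0.03,0],[0.5,0,0,-0.03,0],[0.5,0,0,-0.03,0],[0.5,0,0,0,0],[0.5,0,0,0,0]]}}

```text
clock: 30.2
eef_pos: [679.0, -39.0, 205.2]
eef_rot: [3.141, -0.0, -2.947]
wrist_force: [0.2, 0.4, 0.4]
finger_gap: 70.6
finger_force: 0.0
```

```bash
python3 -c "
from chk import *
s=manip.read_state(); print(s['clock'],s['eef_pos'],s['finger_gap'])
c=shot('top','t9.png'); W=cloud(c); Z=W[...,2]
for n,(x,y),a,b in (('can',(430,22),40,65),('vial',(530,-26),20,50)):
    m=(np.hypot(W[...,0]-x,W[...,1]-y)<50)&(Z>a)&(Z<b); print(n,m.sum(),W[m].mean(0))
I0=cv2.imread('pics/top0.png')[150:310,190:430]; cv2.imwrite('pics/t9c.png',np.vstack([cv2.resize(c['img'][150:310,190:430],None,fx=1.8,fy=1.8),cv2.resize(I0,None,fx=1.8,fy=1.8)]))
"
```

```text
4634 lean rad 0.430 twist -0.0017 upper face x at z=10: -9.3 z [ 14.2 112.2] y [-23.7  25.3]
15 40 803 [-23.6  25. ]
60 80 891 [-23.5  24.9]
95 112 1260 [-23.5  24.9]
30.25 [678.87193697 -38.9440435  204.60496287] 70.3772890957185
can 0 [nan nan nan]
vial 0 [nan nan nan]<string>:6: RuntimeWarning: Mean of empty slice.
  ret = um.true_divide(
```

View pics/t9c.png

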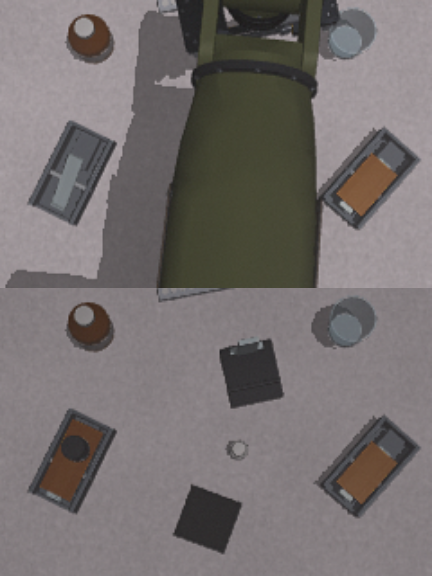

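After release the panel stands at a 0.43 rad lean, square and centred. The arm hides the mat in the top view, so I'll check the canister with the scene camera before handing in.

```bash
python3 -c "
from h import *
W=cloud(shot('scene')); Z=W[...,2]
for n,(x,y),a,b in (('can',(430,22),46,65),('vial',(530,-26),30,45)):
    m=(np.hypot(W[...,0]-x,W[...,1]-y)<45)&(Z>a)&(Z<b); print(n,m.sum(),W[m].mean(0) if m.any() else '')
    ok=m.any()
print(ticket.sign_off()) if ok else 0
"
```

```text
can 105 [432.03601915  23.73998049  50.9757398 ]
vial 40 [531.85243158 -23.01732077  34.08746079]
the job is handed in; nothing more can be done
None
```

The job is handed in after about 30 s of the 64 s: the canister stands upright in the middle of the small mat, and the long panel leans in the stand at about 0.43 rad, square and within about 1 mm of centre; nothing else was touched.

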